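# Fill the job caddy for the next control cabinet

### The job

Fill the grey job caddy for the next control cabinet: put the red mushroom stop button in the red bin, the six-way green terminal block in the green bin, the yellow relay in the yellow bin and the white cable gland in the white bin, each standing upright on the floor of its bin, set down rather than dropped. Leave the black gland and the short three-way green block standing where they are.

Things in the scene. Friction and masses are not known exactly. Their poses are not given: they have to be found in the camera images.
- stop_button: Red mushroom stop button, upright: red round cap 40 mm in diameter from 34 to 51 mm height (full diameter from 37 to 46 mm), on a black body 34 mm in diameter with a yellow band. About 90 g. Origin: centre of the underside, z up. Stands upright, loose, on the blue cart top, 100 mm or more from centre to centre of the next part.
- six_way_block: Green terminal block of six ways, six steel screw heads in a row on top, 42 mm along x (the row), 26 mm along y up to 30 mm height and 22 mm along y above that, 44 mm high in all. About 70 g. Belongs in the green bin. Origin: centre of the underside, z up. Stands upright, loose, on the blue cart top, 100 mm or more from centre to centre of the next part.
- relay: Yellow relay, upright box 30 x 30 mm, 48 mm high (a 2 mm tab on top), black foot, small black tab on top. About 60 g. Origin: centre of the underside, x and y along its sides, z up. Stands upright, loose, on the blue cart top, 100 mm or more from centre to centre of the next part.
- white_gland: White cable gland, upright: a ribbed cylinder 28 mm in diameter (about 29 over the ribs) from 6 mm up to the top at 46 mm, dark hole in the top, on a hexagonal flange 37 mm over corners and 6 mm thick. About 50 g. Origin: centre of the underside, z up. Stands upright, loose, on the blue cart top, 100 mm or more from centre to centre of the next part.
- black_gland: Black cable gland, upright: a ribbed cylinder 28 mm in diameter (about 29 over the ribs) from 6 mm up to the top at 46 mm, dark hole in the top, on a hexagonal flange 37 mm over corners and 6 mm thick. Look-alike of the white one; stays where it is. Origin: centre of the underside, z up. Stands upright, loose, on the blue cart top, 100 mm or more from centre to centre of the next part.
- three_way_block: Green terminal block of three ways, three steel screw heads in a row on top, 21 mm along x (the row), 26 mm along y up to 30 mm height and 22 mm along y above that, 44 mm high in all. Half-length look-alike; stays where it is. Origin: centre of the underside, z up. Stands upright, loose, on the blue cart top, 100 mm or more from centre to centre of the next part.
- red_bin: Red square open bin, 74 x 74 mm outside, 68 x 68 inside, walls and floor 3 mm thick, 18 mm high. Origin: centre of its underside; x, y along its sides, z up. Fixed on a flat grey caddy (215 mm square, base 8 mm thick, rim 16 mm high, fixed) with the three other bins, two by two, 95 mm between centres; colours change places. Not the larger red box at the cart's far edge.
- green_bin: Green square open bin, 74 x 74 mm outside, 68 x 68 inside, walls and floor 3 mm thick, 18 mm high. Origin: centre of its underside; x, y along its sides, z up. Fixed on a flat grey caddy (215 mm square, base 8 mm thick, rim 16 mm high, fixed) with the three other bins, two by two, 95 mm between centres; colours change places.
- yellow_bin: Yellow square open bin, 74 x 74 mm outside, 68 x 68 inside, walls and floor 3 mm thick, 18 mm high. Origin: centre of its underside; x, y along its sides, z up. Fixed on a flat grey caddy (215 mm square, base 8 mm thick, rim 16 mm high, fixed) with the three other bins, two by two, 95 mm between centres; colours change places.
- white_bin: White square open bin, 74 x 74 mm outside, 68 x 68 inside, walls and floor 3 mm thick, 18 mm high. Origin: centre of its underside; x, y along its sides, z up. Fixed on a flat grey caddy (215 mm square, base 8 mm thick, rim 16 mm high, fixed) with the three other bins, two by two, 95 mm between centres; colours change places.
Not all that is in view belongs to the job. Leave any pink or purple look-alike of the six_way_block alone. Leave any pink look-alike of the relay alone.

How it is judged:
At the end, for the whole second after the job is handed in: Each of the four parts is at rest in its own bin, upright within 0.15 rad, within 26 mm of the bin's centre along each side, underside at most 10 mm above the bin's underside; the black gland and three-way block still stand within 20 mm of their starts (x of stop_button in the frame of red_bin between -0.026 and 0.026 m and y of stop_button in the frame of red_bin between -0.026 and 0.026 m and z of stop_button in the frame of red_bin below 0.01 m and angle between each of stop_button, six_way_block, relay, white_gland, black_gland, three_way_block's own z axis and vertical below 0.15 rad and linear speed of each of stop_button, six_way_block, relay, white_gland, black_gland, three_way_block below 0.02 m/s and angular speed of each of stop_button, six_way_block, relay, white_gland below 0.2 rad/s and x of six_way_block in the frame of green_bin between -0.026 and 0.026 m and y of six_way_block in the frame of green_bin between -0.026 and 0.026 m and z of six_way_block in the frame of green_bin below 0.01 m and x of relay in the frame of yellow_bin between -0.026 and 0.026 m and y of relay in the frame of yellow_bin between -0.026 and 0.026 m and z of relay in the frame of yellow_bin below 0.01 m and x of white_gland in the frame of white_bin between -0.026 and 0.026 m and y of white_gland in the frame of white_bin between -0.026 and 0.026 m and z of white_gland in the frame of white_bin below 0.01 m and distance of each of black_gland, three_way_block from where it was at the start of the episode below 0.02 m); the robot touches nothing.
It fails at once if a part is let go more than 20 mm above the floor of its bin (dropped in) ((contact force between the fingers and stop_button below 0.01 N and horizontal distance between stop_button and red_bin below 0.045 m and z of stop_button in the frame of red_bin above 0.023 m) or (contact force between the fingers and six_way_block below 0.01 N and horizontal distance between six_way_block and green_bin below 0.045 m and z of six_way_block in the frame of green_bin above 0.023 m) or (contact force between the fingers and relay below 0.01 N and horizontal distance between relay and yellow_bin below 0.045 m and z of relay in the frame of yellow_bin above 0.023 m) or (contact force between the fingers and white_gland below 0.01 N and horizontal distance between white_gland and white_bin below 0.045 m and z of white_gland in the frame of white_bin above 0.023 m)).
It fails at once if the black gland or the three-way block is moved more than 20 mm (distance of any of black_gland, three_way_block from where it was at the start of the episode above 0.02 m).
It also fails if it takes over 112 s, if anything falls off the work surface, if the arm or the gripper's body presses on something with over 40 N, if the wrist force passes 120 N, or if a joint passes its speed limit or range.

### The arm

A 7-joint arm with a two-finger parallel gripper is mounted at the origin on the work surface. World frame = base frame: x ahead of the robot, y to its left, z up, the work surface at z = 0. Lengths are in m, angles in rad, forces in N, time in s.
With the tool pointing down it reaches from about 0.35 to 0.9 m from the base axis. Payload 19.9 kg.
Tool frame: the origin (TCP) lies between the finger pads; the fingertips stand 19 mm ahead of it and the grasp point (between the pads) is the TCP; z points along the fingers, y is the line along which they close (so a half turn about z gives the same grasp; the last joint's range is limited). The gripper opens to 94 mm and grips with 3 to 60 N. Pads are 16 mm wide; open, the fingers measure 119 mm over their backs; the gripper's body (75 mm by 177 mm) begins 78 mm behind the grasp point.
Start: joints at [-1.244, 0.417, -0.01, 1.614, 0.005, 1.111, -0.053], TCP at [0.225, 0.583, 0.204] pointing down, gripper open.
Joint ranges: [-2.81, 2.81], [-0.39, 2.02], [-1.27, 1.25], [0.06, 2.57], [-1.19, 4.33], [0.19, 2], [-2.82, 2.82]. Speed limits (rad/s): [1.89, 1.89, 2.39, 2.39, 3.01, 3.01, 3.01].

### API

Orientations are given as a 3x3 rotation matrix whose columns are the frame's x, y, z axes.
In Python, from rig import robot gives the robot as it stands. Calls block until the motion is done:
- robot.move_ptp(position, orientation): joint-space move of the TCP to a pose.
- robot.move_linear(position, velocity=0.15, frame=None, threshold=None): straight line of the TCP; frame=None keeps the orientation; velocity is the mean speed in m/s. With threshold (N) it stops when the force on the tool has changed by that much, and returns True; else False.
- robot.goto_joints(angles): joint-space move.
- robot.gripper_to(opening): finger opening in m; the grip force is fixed at half the most; returns when the fingers have stopped.
- robot.pause(seconds).
- robot.ik(position, orientation): joint angles nearest the present ones, or None.
- robot.get_state(): the state.
- robot.grab_frame(name): name is "scene" or "top" or "wrist"; returns the picture (384x512x3 uint8, red, green, blue); there is no depth.
- robot.camera_info(name): a dict with "fx", "fy", "cx", "cy" (pixels), "rvec" (rotation vector, rad) and "tvec" (3), from world to camera coordinates, as OpenCV has them. Camera axes: x right, y down, z forward; pixel columns grow to the right and rows downward; lengths in m; the calibration is good to about 2 mm. A picture is of the moment at which its call begins: read the wrist's pose just before it. camera_info takes no time and is no camera call; for the wrist camera it gives the pose at the moment of the call.
A pose or a line that the arm cannot do raises robot.PlanningError and nothing moves.
- robot.sign_off(): hands the job in; it is judged then, once.
The state is a dict: "time": time; "qpos": joint angles; "joint_vel": joint speeds; "effort": joint torques, N m; "ee_pos": TCP position; "tool_rot": TCP orientation; "force": force on the tool from outside, world axes, zero at the start; "moment": the same for the moment, N m; "opening": finger opening in m; "grasp_force": force on a finger pad.
Only numpy, scipy, OpenCV 4.12 (cv2) and the standard library are available. Lean on these libraries where they do the work, as an engineer would, in place of code of your own. Each camera call takes 0.05 s, during which the arm holds its last target. There are 200 camera calls.

## Working session

There is one attempt and no reset: what is moved stays moved. The work goes in short steps, each a Python script; the robot and the scene stay as the last script left them, time stands still between calls to the robot, and variables do not carry over. Pictures are saved under pics/ and viewed, at most 14 in all, crops included, and the job is handed in when it is done.

```bash
mkdir -p pics; ls; python3 - <<'E'
from rig import robot
import cv2
for n in("scene","top","wrist"):
    i=robot.camera_info(n);print(n,{k:(v.tolist() if hasattr(v,'tolist') else v) for k,v in i.items()})
    cv2.imwrite(f"pics/{n}0.png",robot.grab_frame(n)[:,:,::-1])
E
```

```text
pics
scene {'fx': 369.47835307294804, 'fy': 369.47835307294804, 'cx': 257.22034461050185, 'cy': 186.0472366046394, 'rvec': [1.921227837071011, 1.5836992568463495, -0.602466237010267], 'tvec': [-0.0774405271057817, -0.3589665893811699, 1.1763942096285103]}
top {'fx': 478.2475696167093, 'fy': 478.2475696167093, 'cx': 266.2305138769397, 'cy': 192.71776155467543, 'rvec': [2.1798330225738423, -2.1224613427928016, 0.15308727021101617], 'tvec': [-0.03328734506383002, 0.5237374641214703, 1.1887145067984586]}
wrist {'fx': 279.64028333792663, 'fy': 279.64028333792663, 'cx': 253.14093080653606, 'cy': 190.22548802707647, 'rvec': [-2.4270378382842526, -1.6649131407433364, -0.19205296320719942], 'tvec': [-0.62349019702878, -0.025233746085121002, 0.389792668947634]}
```

View pics/top0.png

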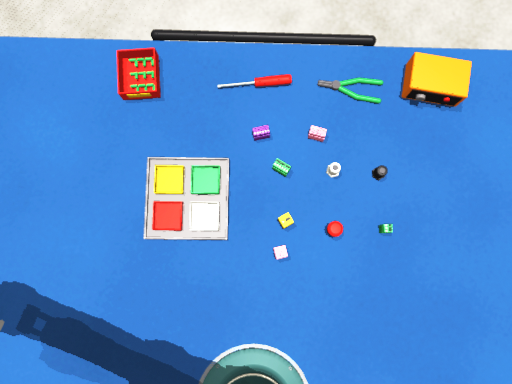

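View pics/scene0.png

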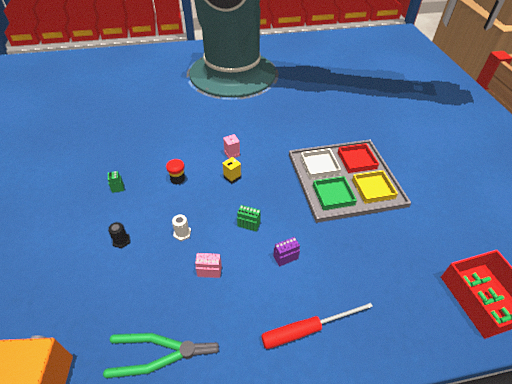

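The top view shows every candidate:

- **Reds:** stop button (335,229). Not the bin (168,216), the red box (138,73) or the screwdriver (275,80).
- **Greens:** six-way block (282,167). Not the three-way (387,229), the bin (206,180), the purple block (261,132), the pink block (318,133) or the pliers (360,92).
- **Yellows:** relay (286,221). Not the pink relay (281,253), the bin (169,180) or the orange box (437,80).
- **Glands:** white (334,170). Not the black gland (380,172) or the white bin (205,217).

Next I'll get a rough triangulation from both fixed views, then move to wrist views.

```bash
cat > h.py <<'E'
import numpy as np, cv2
from rig import robot
def cam(n):
    i=robot.camera_info(n);R=cv2.Rodrigues(np.array(i['rvec'],float))[0];t=np.array(i['tvec'],float)
    K=np.array([[i['fx'],0,i['cx']],[0,i['fy'],i['cy']],[0,0,1]]);return K,R,t
def ray(c,px):
    K,R,t=c;d=R.T@np.linalg.solve(K,[px[0],px[1],1]);return -R.T@t,d/np.linalg.norm(d)
def onz(c,px,z):
    o,d=ray(c,px);return o+d*(z-o[2])/d[2]
def tri(obs):
    A=np.zeros((3,3));b=np.zeros(3);rs=[ray(c,p) for c,p in obs]
    for o,d in rs: P=np.eye(3)-np.outer(d,d);A+=P;b+=P@o
    x=np.linalg.solve(A,b);return x,max(np.linalg.norm((np.eye(3)-np.outer(d,d))@(x-o)) for o,d in rs)
def proj(c,X):
    K,R,t=c;p=K@(R@np.asarray(X,float)+t);return p[:2]/p[2]
HSV={'red':[((0,150,90),(8,255,255)),((172,150,90),(180,255,255))],'green':[((50,100,40),(85,255,255))],
 'yellow':[((22,120,120),(33,255,255))],'white':[((0,0,190),(180,45,255))],'black':[((0,0,0),(180,255,50))]}
def mask(im,col):
    h=cv2.cvtColor(im,cv2.COLOR_RGB2HSV);return sum(cv2.inRange(h,np.array(a),np.array(b)) for a,b in HSV[col])
def blobs(im,col,amin=25):
    m=cv2.morphologyEx(mask(im,col),cv2.MORPH_CLOSE,np.ones((3,3),np.uint8))
    cs,_=cv2.findContours(m,cv2.RETR_EXTERNAL,cv2.CHAIN_APPROX_NONE)
    return [(c,cv2.contourArea(c),cv2.minAreaRect(c)) for c in cs if cv2.contourArea(c)>amin]
def down(yaw):  # tool y axis along world yaw
    y=np.array([np.cos(yaw),np.sin(yaw),0]);z=np.array([0,0,-1.]);return np.column_stack([np.cross(y,z),y,z])
E
python3 - <<'E'
from h import *
T=cam('top');S=cam('scene')
P=dict(button=((335,229),(176,165)),six=((282,166),(249,213)),relay=((286,220),(232,163)),wgl=((334,169),(181,219)),bgl=((380,171),(118,229)),three=((387,228),(115,176)),
 redbin=((168,216),(358,158)),green=((206,180),(334,193)),yel=((169,180),(375,186)),white=((205,217),(321,164)))
for k,(a,b) in P.items():
    x,e=tri([(T,a),(S,b)]);print(k,x.round(3),round(e,4),onz(T,a,.03).round(3))
s=robot.get_state();print(s['ee_pos'],s['tool_rot'],s['opening']);K,R,t=cam('wrist');print(-R.T@t,R)
for p in((.58,-.06,.28),(.58,-.12,.28),(.55,.15,.28)):
  for y in(0,1.57,-1.57,3.1): print(p,y,robot.ik(p,down(y)))
E
```

```text
button [ 0.436 -0.195  0.043] 0.0003 [ 0.437 -0.197  0.03 ]
six [ 0.595 -0.058  0.036] 0.0002 [ 0.596 -0.058  0.03 ]
relay [ 0.455 -0.071  0.046] 0.0001 [ 0.456 -0.072  0.03 ]
wgl [ 0.59  -0.192  0.042] 0.0005 [ 0.592 -0.193  0.03 ]
bgl [ 0.589 -0.312  0.038] 0.0013 [ 0.59  -0.313  0.03 ]
three [ 0.442 -0.327  0.039] 0.0001 [ 0.443 -0.33   0.03 ]
redbin [0.46  0.234 0.015] 0.0011 [0.459 0.23  0.03 ]
green [0.557 0.14  0.014] 0.0006 [0.554 0.137 0.03 ]
yel [0.555 0.237 0.015] 0.0013 [0.552 0.232 0.03 ]
white [0.461 0.14  0.011] 0.0021 [0.458 0.135 0.03 ]
[0.22524144 0.5827247  0.20350817] [[-9.32754779e-01  3.60511403e-01 -2.26203600e-04]
 [ 3.60511463e-01  9.32754415e-01 -8.28386970e-04]
 [-8.76505426e-05 -8.54230896e-04 -9.99999631e-01]] 0.09384031438952796
[0.16409156 0.60568383 0.38422648] [[ 0.36018725  0.9328789  -0.00145145]
 [ 0.9079998  -0.35022358  0.22995609]
 [ 0.21401285 -0.08414516 -0.97319992]]
(0.58, -0.06, 0.28) 0 [-0.51087637  0.33883218  0.72103879  1.6469741  -0.23379123  1.2443122
  0.25749002]
(0.58, -0.06, 0.28) 1.57 [-0.44258076  0.32163898  0.62726402  1.64494
[... 451 characters left out ...]
.27146146  1.25610801
  1.95890519]
(0.58, -0.12, 0.28) -1.57 [-0.54759145  0.42212481  0.94612577  1.62815191 -0.35481692  1.27499868
 -1.10804709]
(0.58, -0.12, 0.28) 3.1 [-0.62546748  0.47945452  1.08548859  1.63009309 -0.43724831  1.30011593
 -2.64980699]
(0.55, 0.15, 0.28) 0 [-0.73283111  0.27804794  0.50913964  1.67407605 -0.14261182  1.22651015
 -0.19176046]
(0.55, 0.15, 0.28) 1.57 [-0.54362574  0.26029074  0.27276655  1.66792469 -0.07380243  1.22346723
  1.31554237]
(0.55, 0.15, 0.28) -1.57 [-0.86726514  0.30266161  0.68441087  1.67811044 -0.20111239  1.23253528
 -1.7079769 ]
(0.55, 0.15, 0.28) 3.1 [-0.36791972  0.25596583  0.05803895  1.66189835 -0.01561533  1.22417989
  2.79353749]
```

```bash
python3 - <<'E'
from h import *
import pickle
V=[]
for i,p in enumerate([(.52,.23,.22),(.52,.13,.22),(.54,-.06,.2),(.50,-.19,.2)]):
    robot.move_ptp(p,down(np.pi/2)); robot.pause(.2)
    c=cam('wrist');im=robot.grab_frame('wrist');V.append((c,im));cv2.imwrite(f'pics/w{i}.png',im[:,:,::-1])
pickle.dump(V,open('v.pkl','wb'));print(robot.get_state()['time'])
cv2.imwrite('pics/wm.png',cv2.resize(np.vstack([np.hstack([V[0][1],V[1][1]]),np.hstack([V[2][1],V[3][1]])]),(800,600))[:,:,::-1])
E
```

```text
4.7083
```

View pics/wm.png

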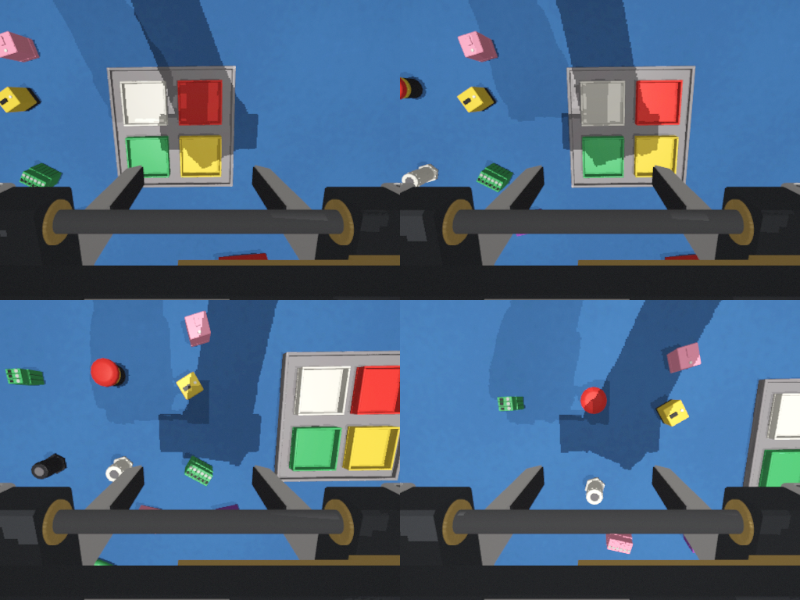

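All four targets are confirmed: the six-way block has six screws, and the red cap, yellow relay and white gland are clear. The caddy reads white/red over green/yellow. Next I'll take views straight down over each part and the caddy for exact poses.

```bash
cat > m.py <<'E'
from h import *
import pickle
V=pickle.load(open('v.pkl','rb'));T=cam('top')
HSV['yellow']=[((20,120,60),(35,255,255))];HSV['red']=[((0,150,60),(8,255,255)),((172,150,60),(180,255,255))];HSV['white']=[((0,0,110),(180,60,255))]
R=down(np.pi/2);N={}
rough=dict(caddy=(.508,.187,.21),button=(.436,-.196,.12),relay=(.455,-.071,.12),six=(.595,-.058,.12),wgl=(.59,-.192,.12))
for k,(x,y,z) in rough.items():
    robot.move_ptp((x+.065,y,z),R);robot.pause(.25);c=cam('wrist');im=robot.grab_frame('wrist');N[k]=(c,im);cv2.imwrite(f'pics/n_{k}.png',im[:,:,::-1])
pickle.dump(N,open('n.pkl','wb'));print(robot.get_state()['time'])
E
cat > a.py <<'E'
from h import *
import pickle
N=pickle.load(open('n.pkl','rb'));V=pickle.load(open('v.pkl','rb'))
HSV['yellow']=[((20,120,60),(35,255,255))];HSV['red']=[((0,150,60),(8,255,255)),((172,150,60),(180,255,255))];HSV['white']=[((0,0,110),(180,60,255))]
def rectw(c,cnt,z):
    w=np.array([onz(c,p[0],z)[:2] for p in cnt],np.float32);return cv2.minAreaRect(w*1000)
def near(c,im,col,X,amin=60):
    p=proj(c,X);bs=blobs(im,col,amin);return min(bs,key=lambda b:np.hypot(*(np.array(b[2][0])-p)))
for k,col,X,z in [('button','red',(.436,-.196,.043),.041),('relay','yellow',(.455,-.071,.046),.046),('six','green',(.595,-.058,.036),.044),('wgl','white',(.59,-.192,.042),.046)]:
    c,im=N[k];cnt,a,r=near(c,im,col,X)
    px=[r[0]];print(k,r[0],round(a),'rect mm',rectw(c,cnt,z))
    for n in('top','scene'):
        cc=cam(n);i2=cv2.imread(f'pics/{n}0.png')[:,:,::-1];b=near(cc,i2,col,X,8);x,e=tri([(c,r[0]),(cc,b[2][0])]);print('   tri',n,x.round(4),round(e,4))
for nm,(c,im) in (('N',N['caddy']),('V0',V[0]),('V1',V[1])):
  for col,X in [('red',(.46,.234,.02)),('green',(.557,.14,.02)),('yellow',(.555,.237,.02)),('white',(.461,.14,.02))]:
    cnt,a,r=near(c,im,col,X);print(nm,col,np.round(r[0],1),rectw(c,cnt,.026))
E
python3 m.py && python3 a.py; python3 - <<'E'
import cv2,numpy as np
I={k:cv2.imread(f'pics/n_{k}.png') for k in('caddy','button','relay','six','wgl')}
t=[I[k][40:240,130:380] for k in('button','relay','six','wgl')]
cv2.imwrite('pics/nm.png',np.vstack([np.hstack(t[:2]),np.hstack(t[2:]),I['caddy'][:230,:500]]))
E
```

```text
10.9167
button (253.0, 128.0) 1460 rect mm ((439.4146728515625, -196.80923461914062), (38.96924591064453, 38.230506896972656), 0.07764805853366852)
   tri top [ 0.4389 -0.197   0.021 ] 0.0004
   tri scene [ 0.4391 -0.1974  0.0439] 0.0006
relay (254.46136474609375, 128.43655395507812) 1078 rect mm ((458.1835021972656, -71.9235610961914), (29.92084312438965, 29.523984909057617), 31.237945556640625)
   tri top [ 0.4588 -0.0716 -0.0047] 0.0002
   tri scene [ 0.4581 -0.0725  0.0314] 0.0006
six (253.82350158691406, 128.29409790039062) 1193 rect mm ((597.7183227539062, -58.617637634277344), (41.789154052734375, 24.803165435791016), 59.961280822753906)
   tri top [ 0.5982 -0.0574  0.0095] 0.0013
   tri scene [ 0.5976 -0.0595  0.0252] 0.0008
wgl (248.75003051757812, 130.75003051757812) 861 rect mm ((595.2346801757812, -195.79562377929688), (28.914213180541992, 31.571542739868164), 76.32986450195312)
   tri top [ 0.5967 -0.1961  0.0031] 0.0007
   tri scene [ 0.5958 -0.1958  0.0242] 0.0005
N red [292.  87.] ((463.7687072753906, 232.4950714111328), (72.6987533569336, 73.0312271118164), 0.3698565
[... 663 characters left out ...]
125, 234.1024169921875), (76.38706970214844, 73.67961120605469), 1.4789313077926636)
V0 white [170.2 178.9] ((538.6504516601562, 111.50508117675781), (121.98629760742188, 280.0632629394531), 75.50191497802734)
V1 red [331. 131.] ((463.4952087402344, 230.75001525878906), (71.87338256835938, 76.36263275146484), 0.11932935565710068)
V1 green [259.9 200.3] ((557.9764404296875, 139.03729248046875), (75.91056823730469, 73.10355377197266), 0.9681848287582397)
V1 yellow [328. 200.] ((556.9322509765625, 232.2574462890625), (75.26646423339844, 76.143798828125), 0.9219331741333008)
V1 white [250.5 123.5] ((454.729248046875, 126.87549591064453), (95.30308532714844, 96.45610809326172), 0.242052361369133)
```

View pics/nm.png

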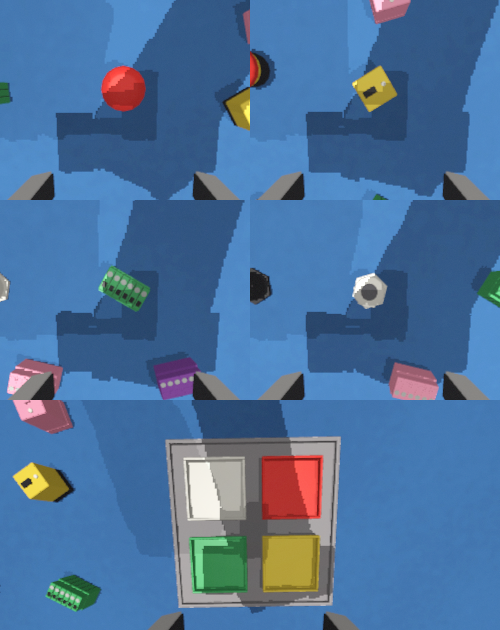

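Part footprints at the assumed heights match the description: relay 29.9×29.5, block 41.8×24.8 and bins about 73 mm. Next is a two-view height check, then the first pick.

```bash
cat > p.py <<'E'
from h import *
D=np.degrees
mid=np.array([.5115,.1858])
BIN=dict(red=(.4638,.2325),green=(.5592,.1392),yellow=(.558,.2338),white=(.465,.1379))
#name: x,y,grip yaw deg, grasp height, bin, place yaw deg
J=dict(button=(.4394,-.1968,90,.0415,'red',90),relay=(.4582,-.0719,121.2,.037,'yellow',90),
 six=(.5977,-.0586,150,.035,'green',90),wgl=(.5952,-.1958,90,.036,'white',90))
FLOOR=.011
def st(m):
    s=robot.get_state();print(m,'t',round(s['time'],1),'p',s['ee_pos'].round(4) if hasattr(s['ee_pos'],'round') else s['ee_pos'],'open',round(s['opening'],4),'g',round(float(s['grasp_force']),1),'F',np.round(s['force'],1));return s
def pick(k):
    x,y,a,h,b,_=J[k];R=down(np.radians(a))
    robot.move_ptp((x,y,.13),R);robot.gripper_to(.06)
    print('hit' if robot.move_linear((x,y,h),.1,threshold=10) else 'free');st('at')
    robot.gripper_to(0.0);st('grip');robot.move_linear((x,y,.19),.2);return st('up')
def place(k):
    *_,h,b,a=J[k];x,y=BIN[b];R=down(np.radians(a))
    robot.move_ptp((x,y,.17),R);robot.move_linear((x,y,h+FLOOR+.012),.15);robot.pause(.2)
    print('touch',robot.move_linear((x,y,h+FLOOR-.003),.02,threshold=3));s=st('down')
    robot.gripper_to(s['opening']+.022);robot.move_linear((x,y,.17),.15);st('done')
E
python3 - <<'E'
exec(open('a.py').read().split("for k,col")[0])
for col,X in [('red',(.46,.234,.02)),('green',(.557,.14,.02)),('yellow',(.555,.237,.02))]:
    b=[(c,cv2.minAreaRect(near(c,im,col,X)[0])[0]) for c,im in (V[0],V[1])];print('bin',col,tri(b))
for k,col,X,vi in [('button','red',(.436,-.196,.043),(2,3)),('relay','yellow',(.455,-.071,.046),(2,3)),('six','green',(.595,-.058,.036),(2,)),('wgl','white',(.59,-.192,.042),(3,))]:
    for i in vi:
        c,im=V[i];print(k,i,tri([(N[k][0],near(*N[k],col,X)[2][0]),(c,near(c,im,col,X)[2][0])]))
from p import *
s=pick('button')
if s['grasp_force']>3 and .034<s['opening']<.044: place('button')
E
```

```text
bin red (array([0.46237929, 0.23180744, 0.02611011]), np.float64(0.00030452990301316744))
bin green (array([0.55778417, 0.13938702, 0.02353975]), np.float64(0.00010544147889980769))
bin yellow (array([0.55567683, 0.23344722, 0.02738161]), np.float64(0.00031981125390520625))
button 2 (array([ 0.43919212, -0.19685456,  0.04221712]), np.float64(0.00014283309817880518))
button 3 (array([ 0.43931042, -0.19680506,  0.04083444]), np.float64(0.0002378001674482914))
relay 2 (array([ 0.45796743, -0.07197987,  0.04512847]), np.float64(5.890290157760371e-05))
relay 3 (array([ 0.45802689, -0.07185285,  0.02990046]), np.float64(0.00012852882982553957))
six 2 (array([ 0.59778502, -0.05810021,  0.02386981]), np.float64(0.0006066399480257806))
wgl 3 (array([ 0.59589825, -0.19595232,  0.02173189]), np.float64(0.0003501686607952304))
free
at t 13.5 p [ 0.4397 -0.197   0.042 ] open 0.0601 g 0.0 F [0.3 0.2 1.3]
grip t 14.0 p [ 0.4396 -0.1967  0.0417] open 0.0375 g 30.0 F [-0.3  1.6  4.4]
up t 14.9 p [ 0.4389 -0.1966  0.189 ] open 0.0374 g 30.0 F [-0.3 -0.1 -1.4]
touch True
down t 18.1 p [0.4638 0.2328 0.0524] open 0.0377 g 30.0 F [-0.1  0.5  4.6]
done t 19.6 p [0.4634 0.2323 0.1692] open 0.0598 g 0.0 F [0.4 0.2 0.1]
```

Heights are confirmed: rims at 24–27 mm, button cap about 41.5 mm. The button touched down at the expected height. I'll do the other three now, with a guard on each grasp.

```bash
python3 - <<'E'
from p import *
for k,lo,hi in [('relay',.026,.033),('six',.02,.029),('wgl',.024,.031)]:
    print(k);s=pick(k)
    if not(s['grasp_force']>3 and lo<s['opening']<hi): print('BAD GRASP');break
    place(k)
robot.move_ptp((.50+.065,.187,.21),down(np.pi/2));robot.pause(.2)
im=robot.grab_frame('wrist');t=robot.grab_frame('top');st('end')
cv2.imwrite('pics/e.png',np.hstack([cv2.resize(im[20:240,130:400],None,fx=1.8,fy=1.8),cv2.resize(t[110:308,110:235][:198],(250,396))])[:,:,::-1])
cv2.imwrite('pics/et.png',t[:,:,::-1]);cv2.imwrite('pics/es.png',robot.grab_frame('scene')[:,:,::-1])
E
```

```text
relay
free
at t 22.1 p [ 0.4585 -0.0719  0.0375] open 0.0597 g 0.0 F [-0.4  0.5  0.4]
grip t 22.7 p [ 0.4583 -0.0719  0.0371] open 0.0297 g 30.0 F [-0.5  0.6  1.6]
up t 23.6 p [ 0.4576 -0.0718  0.1891] open 0.0295 g 30.0 F [ 1.   0.5 -0.9]
touch True
down t 26.5 p [0.558  0.234  0.0479] open 0.0295 g 30.0 F [-0.7  0.4  5.9]
done t 28.0 p [0.5575 0.2336 0.1691] open 0.0514 g 0.0 F [-0.4  0.4 -0.2]
six
free
at t 30.9 p [ 0.5981 -0.0587  0.0356] open 0.0598 g 0.0 F [ 0.6  0.6 -0. ]
grip t 31.6 p [ 0.5977 -0.0586  0.035 ] open 0.0213 g 30.0 F [ 0.5 -0.6  0.7]
up t 32.5 p [ 0.5971 -0.0585  0.1888] open 0.0215 g 30.0 F [-0.2  0.2 -0.1]
touch True
down t 35.5 p [0.5591 0.1394 0.0459] open 0.0216 g 30.0 F [0.1 1.5 4.3]
done t 37.0 p [0.5587 0.1391 0.1691] open 0.0434 g 0.0 F [-0.1 -1.  -0.2]
wgl
free
at t 39.9 p [ 0.5956 -0.1959  0.0367] open 0.0603 g 0.0 F [ 0.7 -0.4  0.8]
grip t 40.5 p [ 0.5953 -0.1958  0.0361] open 0.0271 g 30.0 F [-0.6  0.1  1.9]
up t 41.4 p [ 0.5946 -0.1955  0.1888] open 0.0269 g 30.0 F [ 0.5 -0.  -1.3]
touch True
down t 44.4 p [0.465  0.1383 0.0466] open 0.027 g 30.0 F [-0.9  2.4  3.3]
done t 46.0 p [0.4646 0.1378 0.1693] open 0.0491 g 0.0 F [ 0.3 -0.4  0. ]
end t 46.8 p [0.5646 0.1867 0.21  ] open 0.0492 g 0.0 F [ 0.8  0.5 -0.1]
```

View pics/e.png

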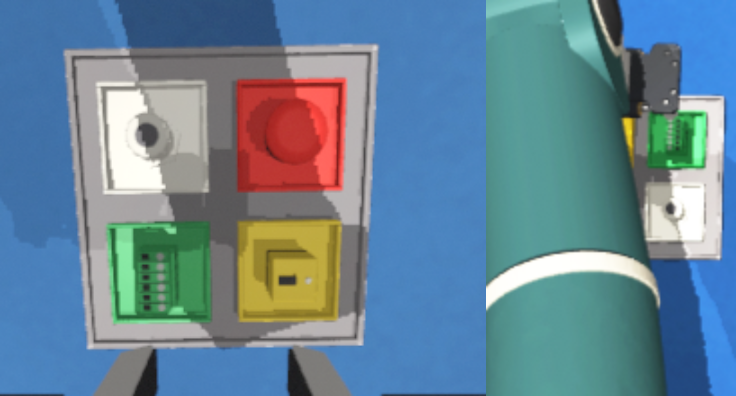

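View pics/es.png

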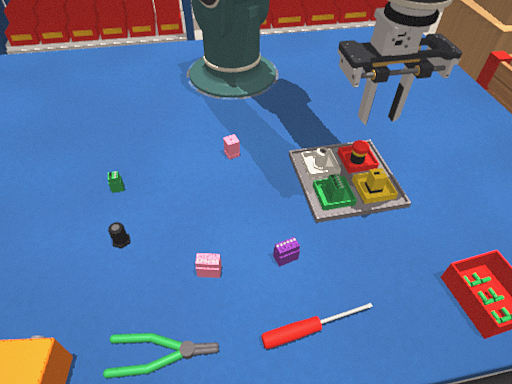

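Each part stands upright near the middle of its own bin: gland (150,135), button (295,130), block (157,278) and relay (292,277). In the scene view the black gland (119,235) and three-way block (115,181) are where they started.

```bash
python3 -c "
from rig import robot
print(robot.sign_off())"
```

```text
the job is handed in; nothing more can be done
None
```

The job is handed in at about 47 s: all four parts were set down upright in their own bins, and the black gland and three-way block were left untouched; the rig returned no verdict.

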